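# Load the D-shaped tube block on the feed stage, crank it to the index and lock it

### The job

Set the D-shaped tube block into the D-shaped nest on the stage's carriage, its flat against the nest's flat, fully down and without dropping it. Then crank the handwheel clockwise until the carriage's pointer is level with the pointed index rider on the scale (leave the rider where it is set), and last swing the clamp lever round to its stop to lock the stage, leaving the timer, dish and cup where they are.

Things in the scene. Friction and masses are not known exactly. Their poses are not given: they have to be found in the camera images.
- block_mid (a point): Aluminium tube block: disc 84 mm across, 40 mm high, with one upright flat 30 mm from its axis, six dark bores on top and a steel lifting tab (14 mm thick along x, 52 mm long along y, up to 82 mm above the underside), parallel to the flat. 0.25 to 0.5 kg. Point: on the axis, 41 mm above the underside. z up, x away from the flat (flat on the -x side).
- nest (a point): D-shaped rim on the carriage, 14 mm deep, mouth bevelled 3 mm; inside radius 43.5 mm, its flat 31.5 mm from the centre on the -x side, nearer the robot (1.5 mm play all round); outside radius 51 mm. Point: centre of its floor, 34 mm above the worktop, where a seated block's underside centre lies, x axes alike. y runs along the stage, away from the handwheel. Moves with the carriage.
- pointer (a point): Tip of the dark triangular pointer on the front edge of the carriage, 61 mm in -x from the nest's centre; moves with the carriage.
- index_mark (a point): Tip of the dark pointed index rider, 18 mm wide, on the white scale along the stage's front, facing the pointer. Its y runs along the stage like the nest's. The pointer is at the mark when both tips are at the same y; at first the mark lies 35 to 95 mm from it, towards the handwheel. The rider slides if knocked.
- crank_axis (a point): On the upright axis of the black handwheel (112 mm across, its top 68 mm above the worktop) on the grey gearbox at one end of the stage, at the height of the middle of its grip, 95 mm above the worktop. This frame turns with the wheel: the grip is on its +x side.
- crank_knob (a point): Middle of the upright grip on the handwheel, a round grey post 22 mm across, free to spin on its pin, from 72 to 114 mm above the worktop, 43 mm from the axis.
- crank (a joint): Angle of the handwheel, rad; grows clockwise seen from above. One clockwise turn (6.283) draws the carriage 40 mm towards the handwheel; about 1 N at the grip turns it and it stays where left.
- lever_axis (a point): On the upright axis of the clamp lever at the other end of the stage, 85 mm above the worktop (the post and arm are lower, up to 62 mm).
- lever_knob (a point): Middle of the round black knob, 20 mm across, standing upright on the lever's end from 60 to 104 mm above the worktop, 70 mm from the lever's axis.
- lever (a joint): Angle of the clamp lever, rad: 0 when it points to the robot's side of the stage (nest's -x), growing clockwise seen from above (towards the outer end of the stage, nest's +y) to the stop at 1.5, where it is locked. About 1 N at the knob moves it and it stays where left.
- timer: Bystander: pale lab timer lying flat, 66 x 72 x 16 mm; origin under its centre.
- petri: Bystander: clear petri dish with lid, 90 mm across, 15 mm high; origin under its centre.
- cup: Bystander: specimen cup with white lid, 61 mm across, 70 mm high; origin under its centre.
Mind the look-alikes: they are no part of the job. What is shaped like the part that bears block_mid but purple is not meant.

How it is judged (in metres and radians):
On the way, in this order (a step that is already met when the one before it is completed fails the run):
1. the tube block sits fully down in the nest, flat to flat (horizontal distance between block_mid and nest below 0.004 m and z of block_mid in the frame of nest below 0.0445 m and angle between the x axis of block_mid and the x axis of nest, either way round below 0.15 rad and angle between block_mid's own z axis and vertical below 0.06 rad), for 0.2 s.
2. with the block seated, the carriage's pointer is level with the index rider (all of step 1 and y of pointer in the frame of index_mark between -0.003 and 0.003 m), for 0.2 s.
3. with the pointer at the index, the clamp lever is swung to its stop (y of pointer in the frame of index_mark between -0.003 and 0.003 m and value of joint lever above 1.35 rad), for 0.2 s.
At the end, for the whole second after the job is handed in: The block is seated in the nest (centred within 4 mm, underside within 3.5 mm of the floor, flats parallel within 0.15 rad, upright), released and at rest; the pointer is within 3 mm of the index along the stage; the lever is at 1.35 rad or more (all of step 1 and all of step 3 and linear speed of block below 0.02 m/s and contact force between the fingers and block below 0.1 N); the robot touches nothing.
It fails at once if the block is dropped: it moves faster than 0.6 m/s while the fingers do not touch it (linear speed of block above 0.6 m/s and contact force between the fingers and block below 0.1 N).
It fails at once if the index rider is moved by more than 4 mm (distance of index_mark from where it was at the start of the episode above 0.004 m).
It fails at once if a bystander (timer, dish, cup) is moved by more than 30 mm (distance of any of timer, petri, cup from where it was at the start of the episode above 0.03 m).
It also fails if it takes over 72 s, if anything falls off the work surface, if the arm or the gripper's body presses on something with over 40 N, if the wrist force passes 120 N, or if a joint passes its speed limit or range.

### The arm

A 6-joint arm with a two-finger parallel gripper is mounted at the origin on a cart in front of the work surface, level with it; the furniture and walls round the work are solid. World frame = base frame: x ahead of the robot, y to its left, z up, the work surface at z = 0. Lengths are in mm, angles in degrees, forces in N, time in s.
With the tool pointing down it reaches from about 350 to 850 mm from the base axis. Payload 8.1 kg.
Tool frame: the origin (TCP) lies at the very end of the fingers, on their centre line; the grasp point (between the pads) lies env.grasp_offset behind it (env.grasp_offset is the distance from the TCP to the grasp point, in mm); z points along the fingers, y is the line along which they close (so a half turn about z gives the same grasp; the last joint's range is limited). The gripper opens to 93 mm and grips with 3 to 60 N. Pads are 15 mm wide; open, the fingers measure 128 mm over their backs; the gripper's body (75 mm by 188 mm) begins 65 mm behind the grasp point.
Start: joints at [64.263, 7.471, 85.268, -0, 87.261, -4.893], TCP at [213.476, 560.743, 218.635] pointing down, gripper open.
Joint ranges: [-169.43, 169.43], [-51.17, 129.36], [1.28, 143.12], [-76.62, 256.62], [0, 156.53], [-152.29, 152.29]. Speed limits (degrees/s): [136.94, 136.94, 159.86, 180, 180, 180].

### API

Orientations are given as [roll, pitch, yaw] about the fixed x, y, z axes, in that order (R = Rz(yaw) Ry(pitch) Rx(roll)).
In Python, from station import env, viewer gives the robot as it stands.
- The arm moves only by the tool apply_moves, never from a script. Its argument "motion" is one flat list of numbers, 4 for each row, row after row: the shift along the tool's x, y, z in m, then the turn about the tool's z in degrees. A call has 1 to 12 rows; each row shifts and turns the commanded pose from where the row before left it, along the tool's axes as they then stand; what a row does not reach is not made up. A row lasts 1/10 s, in which the tool goes at most 50 mm and 8.59 degrees, less where a joint would pass 70% of its speed; a pose out of reach is approached as far as the arm can. A call with a gripper value outside its range is refused whole. "gripper" is the finger opening in m, from 0 to 0.093, set as the call begins (left out, the last holds). The fingers move at their own pace and stop on an object; "newtons" is the grip in N (left out, the last holds). Time passes only in rows, so rows that do not move let the fingers close. It gives the time, the measured TCP pose, the force, the opening and the grip force at its end, in the units of the state.
- env.get_state(): the state, without advancing time (a new reading comes with each control period).
- viewer.snapshot(name): name is "side" or "top" or "wrist"; returns a dict with "frame" (400x640x3 uint8, red, green, blue), "vertical_fov" (degrees; the focal length in pixels is half the picture's height over the tangent of half this angle, whatever the lens; pixels are square), "cx", "cy" (the principal point, pixels), "cam_to_world" (4x4, takes a point from camera to world coordinates); the wrist camera has in their place "T_tool_cam" (4x4, takes a point from camera to tool coordinates, whose origin is the TCP and whose axes are the flange's). Camera axes: x right, y down, z forward; pixel columns grow to the right and rows downward; lengths in mm; the calibration is good to about 2 mm. A picture is of the moment at which its call begins: read the wrist's pose just before it. There is no depth.
- env.hand_in(): hands the job in; it is judged then, once.
Trained networks look in a picture, given as the dict that the camera call returned (one of the last four; its "shot" number tells which), for a name from the list of things; names that differ only in an ending like _2 or _b are one class to them, and where a whole thing is asked for, a point or a joint stands for the part that bears it (a point fixed in the world has none). Each returns a list of dicts, best first, with "score" (0 to 1); they miss things now and then, are a little off and sometimes report something else, mostly with a low value. They report only what shows in the picture. A call takes as long as a camera call. They do not tell look-alikes from the thing itself.
- viewer.find_in(picture, query): "xyz" ([x, y, z] in mm, in world coordinates, good to about 4 mm: the middle of the surface that is visible of it).
- viewer.outline_of(picture, query): "region" (400x640 bool, what is visible of it).
- viewer.tip_of(picture, query): "xyz" ([x, y, z] in mm, in world coordinates, good to about 4 mm: a listed point, or the origin of a listed thing).
The state is a dict: "time": time; "qpos": joint angles; "qvel": joint speeds; "tau": joint torques, N m; "eef_pos": TCP position; "tool_rot": TCP orientation; "wrist_force": force on the tool from outside, world axes, zero at the start; "torque": the same for the moment, N m; "width": opening from 0.0 (shut) to 1.0 (fully open); "grip_force": force on a finger pad.
Only numpy, scipy, OpenCV 4.12 (cv2) and the standard library are available. Lean on these libraries where they do the work, as an engineer would, in place of code of your own. Each camera call takes 0.05 s, during which the arm holds its last target. There are 200 camera calls.

## Working session

There is one attempt and no reset: what is moved stays moved. The work goes in short steps, Python scripts to look and compute and a tool call to move; the robot and the scene stay as the last step left them, time stands still between calls to the robot, and variables do not carry over. Pictures are saved under pics/ and viewed, at most 10 in all, crops included, and the job is handed in when it is done.

Besides the shell and the picture viewer there is one more tool, called after ">>>" as a command line: name --argument value ..., lists and objects as JSON in quotes. apply_moves: Moves the arm, as the interface text tells. Its arguments: {"type":"object","properties":{"motion":{"type":"array"},"gripper":{"type":"number"},"newtons":{"type":"number"}},"required":["motion"]}

```bash
mkdir -p pics
cat > h.py <<'E'
from station import env, viewer
import numpy as np, cv2
def save(p,n): cv2.imwrite('pics/'+n+'.png',cv2.cvtColor(p['frame'],cv2.COLOR_RGB2BGR))
def ray(p,u,v,z):
    f=200/np.tan(np.radians(p['vertical_fov'])/2); T=np.array(p['cam_to_world'])
    d=T[:3,:3]@np.array([(u-p['cx'])/f,(v-p['cy'])/f,1]); o=T[:3,3]
    return o+d*(z-o[2])/d[2]
def pix(p,X):
    f=200/np.tan(np.radians(p['vertical_fov'])/2); c=np.linalg.inv(np.array(p['cam_to_world']))@np.append(X,1)
    return p['cx']+f*c[0]/c[2],p['cy']+f*c[1]/c[2]
E
python3 - <<'E'
from h import *
np.set_printoptions(precision=1,suppress=True)
print(env.grasp_offset,env.get_state())
for c in ['top','side']:
    p=viewer.snapshot(c); save(p,c+'1'); print(c,p['cam_to_world'],p['vertical_fov'])
    for n in ['block_mid','nest','pointer','index_mark','crank_axis','crank_knob','lever_axis','lever_knob','timer','petri','cup']:
        for r in viewer.tip_of(p,n)[:3]: print(n,round(r['score'],2),np.array(r['xyz']),np.array(pix(p,r['xyz'])))
E
```

```text
18.8 {'time': 0.0, 'qpos': array([64.3,  7.5, 85.3, -0. , 87.3, -4.9]), 'qvel': array([-0.1,  0. ,  0.1,  0. ,  0. ,  0. ]), 'tau': array([ -0. , -56. , -49.2,   0.1,   0. ,  -0. ]), 'eef_pos': array([213.2, 560.2, 217.6]), 'tool_rot': array([-179.9,   -0. ,  159.2]), 'wrist_force': array([ 0.4, -0.7,  0.3]), 'torque': array([ 0., -0., -0.]), 'grip_force': 0.0, 'width': 0.9990466235280071}
top [[   0.    -1.     0.1  414.2]
 [  -1.    -0.    -0.   -43.6]
 [   0.    -0.1   -1.  1112.8]
 [   0.     0.     0.     1. ]] 53.098340613211214
block_mid 0.84 [491.3 319.3  37.7] [183.  206.4]
block_mid 0.55 [370.6 317.5  46.6] [180.7 251.7]
nest 0.93 [598.8  37.   30.2] [288.8 168.7]
pointer 0.62 [534.4  37.2  31. ] [288.3 192.1]
index_mark 0.44 [528.5 -18.2  31.7] [308.7 194.4]
crank_axis 0.76 [ 580.2 -200.7   95. ] [379.4 172.7]
crank_knob 0.82 [ 620.2 -178.7   94.1] [370.8 157.3]
lever_axis 0.75 [601.4 125.8  84.7] [253.2 163.7]
lever_axis 0.18 [537.   37.4  32.6] [288.2 191. ]
lever_knob 0.76 [530.1 141.2  86.5] [246.4 190.8]
lever_knob 0.34 [ 583.7 -201.9   96.6] [380.  171.3]
timer 0.94 
[... 311 characters left out ...]
1] [245.  176.2]
nest 0.75 [599.2  38.2  31.9] [344.1 203.2]
pointer 0.66 [535.7  43.3  34.4] [322.5 205.8]
index_mark 0.52 [531.1 -18.5  32.4] [328.7 217.1]
index_mark 0.34 [ 489.7 -400.4    0.8] [380.2 331.4]
crank_axis 0.83 [ 582.7 -199.8   92.6] [377.8 227.2]
crank_axis 0.69 [606.  122.8  81.8] [335.2 175.5]
crank_knob 0.67 [ 620.3 -175.4   94.4] [387.5 218.2]
lever_axis 0.56 [604.  124.8  82. ] [334.3 175.3]
lever_knob 0.69 [530.8 140.   81.7] [309.3 177.5]
lever_knob 0.49 [ 622.4 -178.1   95.2] [388.9 218.2]
timer 0.77 [ 488.8 -398.8    2.4] [379.4 330.4]
petri 0.89 [389.1 181.    2.3] [261.8 204. ]
cup 0.66 [660.9 273.1   3.9] [334.3 176.8]
cup 0.2 [ 486.2 -402.     2.1] [379.  332.1]
```

View pics/top1.png

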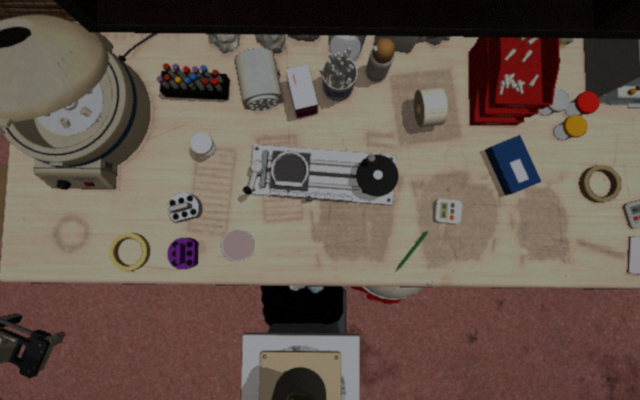

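View pics/side1.png

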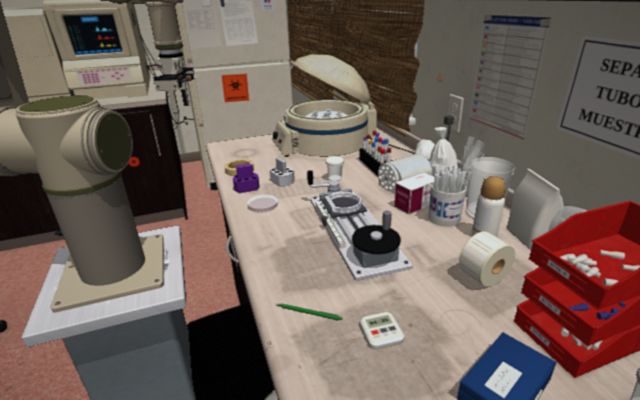

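The grey block at top pixel (183,207) and the purple one at (183,253) are the two candidates. Grey aluminium fits the description. I'll confirm with a crop.

```bash
cat >> h.py <<'E'
from scipy.spatial.transform import Rotation as Ro
def wrist():
    s=env.get_state(); p=viewer.snapshot('wrist')
    T=np.eye(4); T[:3,:3]=Ro.from_euler('xyz',s['tool_rot'],degrees=True).as_matrix(); T[:3,3]=s['eef_pos']
    p['cam_to_world']=T@np.array(p['T_tool_cam']); return p
def plan(xyz,yaw):
    """tool-axis shift (mm) in present frame to reach xyz; turn about tool z to reach yaw"""
    s=env.get_state(); R=Ro.from_euler('xyz',s['tool_rot'],degrees=True).as_matrix()
    d=R.T@(np.array(xyz)-s['eef_pos']); t=-(yaw-s['tool_rot'][2]); t=(t+90)%180-90
    print('pose',s['eef_pos'].round(1),s['tool_rot'].round(2),'shift',d.round(1),'turn',round(t,2))
E
python3 - <<'E'
from h import *
p=viewer.snapshot('wrist'); print(np.array(p['T_tool_cam']).round(2),p['vertical_fov'])
i=cv2.imread('pics/top1.png'); cv2.imwrite('pics/c1.png',cv2.resize(i[130:275,145:300],None,fx=4,fy=4,interpolation=cv2.INTER_CUBIC))
plan([470,320,215],159.2)
E
```

```text
[[   0.     -0.95   -0.3    84.98]
 [   1.      0.      0.      0.17]
 [  -0.     -0.3     0.95 -165.45]
 [   0.      0.      0.      1.  ]] 69.23297151396704
pose [213.5 560.7 218.6] [-180.     -0.    159.15] shift [-325.4 -133.7    3.6] turn -0.05
```

View pics/c1.png

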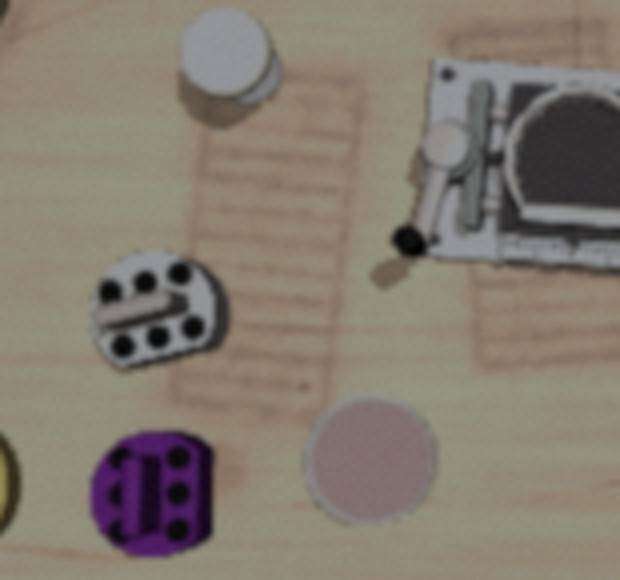

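The crop shows the grey block at (158,310) with its flat facing the robot (lower side) and its tab parallel to it. The purple look-alike is at (155,493). The grey one is meant, so I'm going above it.

>>> apply_moves --motion '[-0.038,-0.014,0.004,0,-0.038,-0.014,0.004,0,-0.038,-0.014,0.004,0,-0.038,-0.014,0.004,0,-0.038,-0.014,0.004,0,-0.038,-0.014,0.004,0,-0.038,-0.014,0.004,0,-0.038,-0.014,0.004,0,-0.039,-0.014,0.004,0,0,0,0,8,0,0,0,8,0,0,0,8]' --gripper 0.06

```text
time: 2.45
eef_pos: [489.6, 320.4, 182.5]
tool_rot: [-180.0, -0.0, 134.8]
wrist_force: [0.4, -0.8, 0.3]
width: 0.645
grip_force: 0.0
```

>>> apply_moves --motion '[0,0,0,8,0,0,0,8,0,0,0,8,0,0,0,8,0,0,0,0]'

```text
time: 2.95
eef_pos: [489.2, 320.9, 182.7]
tool_rot: [180.0, 0.0, 103.0]
wrist_force: [0.6, 0.2, 0.6]
width: 0.645
grip_force: 0.0
```

Run:
```python
from h import *
p=wrist(); save(p,'w1'); print(env.get_state()['eef_pos'],env.get_state()['tool_rot'])
for f in (viewer.tip_of,viewer.find_in):
    for r in f(p,'block_mid')[:2]: print(r['score'],np.round(r['xyz'],1),pix(p,r['xyz']))
```

```text
[489.2089003  320.94070135 182.6467939 ] [ 1.79999852e+02 -1.95421888e-04  1.03322858e+02]
0.87 [492.  320.6  45.7] (np.float64(323.4985074803014), np.float64(192.74360959929774))
0.74 [369.5 313.9  40.3] (np.float64(211.57702005505928), np.float64(172.5185414417457))
0.93 [375.9 320.8  40.8] (np.float64(218.12288442869817), np.float64(167.77872435834908))
0.61 [492.3 328.4  43.5] (np.float64(325.3954341133645), np.float64(185.50281536226612))
```

View pics/w1.png

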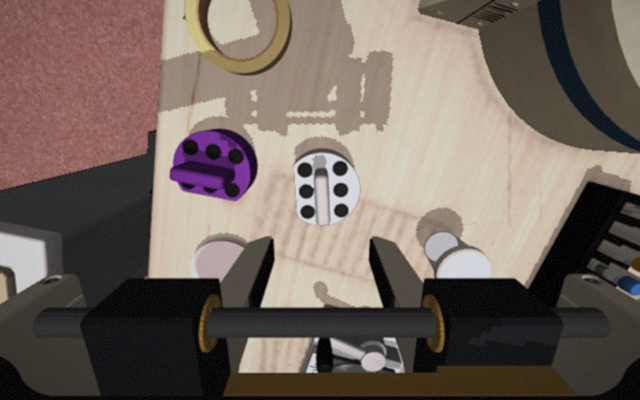

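The wrist view shows the block at (325,187): flat to the left (robot side) and tab upright in the picture at (322,195). Next I'll measure its yaw from the bores.

Run:
```python
from h import *
p=wrist(); g=cv2.cvtColor(p['frame'],cv2.COLOR_RGB2GRAY)
x0,y0=285,145; sub=g[y0:235,x0:370]
n,l,st,c=cv2.connectedComponentsWithStats((sub<70).astype(np.uint8))
P=[]
for i in range(1,n):
    if 40<st[i,4]<400:
        w=ray(p,c[i,0]+x0,c[i,1]+y0,40); print(st[i,4],c[i]+[x0,y0],w.round(1)); P.append(w)
P=np.array(P); print('mean',P.mean(0))
u,s,v=np.linalg.svd(P-P.mean(0)); print(s,v[0],np.degrees(np.arctan2(v[0,1],v[0,0])))
# tab top centre, flat edge
for u_,v_,z in [(322,195,82),(297,190,40)]: print(ray(p,u_,v_,z).round(1))
plan([491,320.5,110],103)
```

```text
143 [340.         168.08391608] [503.2 350.   40. ]
147 [304.66666667 169.40816327] [466.5 339.7  40. ]
61 [321.03278689 171.70491803] [484.3 341.4  40. ]
133 [340.06766917 189.70676692] [509.3 326.7  40. ]
136 [305.95588235 190.88970588] [473.1 316.6  40. ]
125 [306.976 211.456] [479.4 293.4  40. ]
125 [340.728 210.256] [516.1 303.6  40. ]
mean [490.27346545 324.49872307  40.        ]
[5.18433515e+01 4.64437036e+01 3.68086474e-14] [-3.15679923e-01  9.48865737e-01 -3.68036591e-15] 108.40186497015438
[488.4 328.   82. ]
[463.3 315.3  40. ]
pose [489.2 321.  182.7] [180.    -0.   103.35] shift [-0.9  1.7 72.7] turn 0.35
```

>>> apply_moves --motion '[0,0.002,0.02,-2.3,0,0,0.035,0,0,0,0.035,0,0,0,0.025,0,0,0,0.015,0,0,0,0.007,0,0,0,0,0,0,0,0,0]'

```text
time: 3.95
eef_pos: [492.2, 321.9, 47.1]
tool_rot: [179.9, -0.0, 105.5]
wrist_force: [0.6, 0.0, -0.1]
width: 0.644
grip_force: 0.0
```

>>> apply_moves --motion '[0,0,0,0,0,0,0,0,0,0,0,0,0,0,0,0,0,0,0,0,0,0,0,0]' --gripper 0.0 --newtons 35

```text
time: 4.55
eef_pos: [491.1, 321.4, 45.6]
tool_rot: [-180.0, 0.0, 105.5]
wrist_force: [0.2, 0.1, 1.1]
width: 0.18
grip_force: 1.0
```

>>> apply_moves --motion '[0,0,0,0,0,0,0,0,0,0,0,0,0,0,-0.01,0,0,0,-0.02,0,0,0,-0.04,0,0,0,-0.04,0,0,0,-0.03,0,0,0,0,0]'

```text
time: 5.45
eef_pos: [494.1, 323.0, 192.1]
tool_rot: [179.4, -0.1, 105.5]
wrist_force: [0.5, 0.5, -2.7]
width: 0.148
grip_force: 35.0
```

Run:
```python
from h import *
s=env.get_state(); print(s['eef_pos'],s['tool_rot'],s['wrist_force'],s['width'],s['grip_force'])
plan([599,38,185],86.3)
```

```text
[494.11809278 322.97793136 192.12841689] [ 1.79434706e+02 -1.24518647e-01  1.05457150e+02] [ 0.50940715  0.5429263  -2.66003187] 0.14838341671615202 34.99922811985016
pose [494.1 323.  192.1] [ 1.7943e+02 -1.2000e-01  1.0546e+02] shift [-302.6   25.1    6.7] turn 19.16
```

>>> apply_moves --motion '[-0.02,0,0,0,-0.035,0,0,0,-0.04,0,0,0,-0.045,0,0,0,-0.045,0,0,0,-0.045,0,0,0,-0.045,0,0,0,-0.045,0,0,0,-0.035,0,0,0,-0.02,0,0,0,-0.01,0.002,0,3,0,0,0,5]'

```text
time: 6.65
eef_pos: [595.0, -51.0, 183.2]
tool_rot: [-179.8, -0.0, 97.2]
wrist_force: [0.0, 0.9, -3.4]
width: 0.147
grip_force: 35.0
```

>>> apply_moves --motion '[0,0,0,6,0,0,0,5.2,0,0,0,0,0,0,0,0]'

```text
time: 7.05
eef_pos: [595.0, -49.0, 184.2]
tool_rot: [-179.9, -0.0, 86.4]
wrist_force: [-0.2, 0.6, -2.8]
width: 0.152
grip_force: 35.0
```

Run:
```python
from h import *
p=wrist(); save(p,'w2'); s=env.get_state(); print(s['eef_pos'],s['tool_rot'],s['grip_force'])
for n in ['nest','pointer','index_mark','lever_axis','lever_knob','crank_axis','crank_knob','block_mid']:
    for r in viewer.tip_of(p,n)[:1]: print(n,r['score'],np.round(r['xyz'],1),np.round(pix(p,r['xyz'])))
```

```text
[595.15435721 -49.05582098 184.5312825 ] [-1.79915907e+02 -7.00019589e-03  8.64047469e+01] 34.99930143356323
nest 0.76 [596.7  32.8  33.9] [318. 113.]
pointer 0.61 [536.4  39.2  35.4] [260. 110.]
index_mark 0.52 [533.5 -14.5  33.8] [264. 162.]
lever_knob 0.35 [530.5 -15.9  38. ] [260. 164.]
crank_axis 0.61 [ 585.6 -198.2   97.3] [321. 339.]
block_mid 0.74 [594.1 -49.3 181.5] [320. 249.]
```

View pics/w2.png

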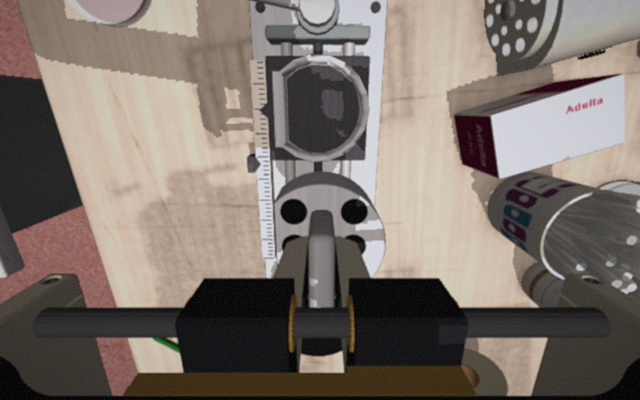

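The nest's D is clear at (320,108), flat on the left. The pointer is at (262,110) and the rider tip at (258,162). Next I'll fit the rim model to the picture.

```bash
cat > fit.py <<'E'
from h import *
from scipy.optimize import minimize
from scipy.ndimage import map_coordinates, gaussian_filter
def dshape(R,F,n=140):
    a=np.linspace(-np.pi,np.pi,n,endpoint=False); r=np.where(np.cos(a)<-F/R,-F/np.minimum(np.cos(a),-1e-6),R)
    return np.c_[r*np.cos(a),r*np.sin(a)]
def proj(p,q,off,z):
    t=np.radians(q[2]); w=off@np.array([[np.cos(t),np.sin(t)],[-np.sin(t),np.cos(t)]])+q[:2]
    return np.array([pix(p,[a,b,z]) for a,b in w])
def fit(p,q0):
    g=gaussian_filter(cv2.cvtColor(p['frame'],cv2.COLOR_RGB2GRAY).astype(float),0.6)
    s=lambda q,o,z: map_coordinates(g,proj(p,q,o,z)[:,::-1].T,order=1).clip(0,160).mean()
    cost=lambda q: -(s(q,dshape(49.5,37.5),48)+s(q,dshape(47.5,35.5),48))+s(q,dshape(41,29),34)+s(q,dshape(53.5,41.5),48)
    return min((minimize(cost,np.array(q0)+d,method='Nelder-Mead',options=dict(initial_simplex=np.array(q0)+d+np.array([[0,0,0],[4,0,0],[0,4,0],[0,0,3]]))) for d in ([0,0,0],[3,3,0],[-3,3,1],[-3,-3,-1])),key=lambda r:r.fun)
def overlay(p,q,box,k,name,extra=()):
    i=cv2.cvtColor(p['frame'],cv2.COLOR_RGB2BGR)[box[1]:box[3],box[0]:box[2]]; i=cv2.resize(i,None,fx=k,fy=k,interpolation=cv2.INTER_CUBIC)
    for o,z,c in ((dshape(51,39),48,(0,255,0)),(dshape(43.5,31.5),34,(0,0,255))):
        u=((proj(p,q,o,z)-box[:2]+.5)*k).astype(int); cv2.polylines(i,[u],True,c,1)
    for X in extra: cv2.drawMarker(i,tuple(((np.array(pix(p,X))-box[:2]+.5)*k).astype(int)),(255,0,255),cv2.MARKER_CROSS,12,1)
    cv2.imwrite('pics/'+name+'.png',i)
E
python3 - <<'E'
from fit import *
p=wrist(); r=fit(p,[598,36,-3.7]); print(r.x,r.fun)
overlay(p,r.x,(230,40,400,280),3.3/1.4,'o1')
g=cv2.cvtColor(p['frame'],cv2.COLOR_RGB2GRAY)
for (u,v) in [(293,211),(354,211)]:
    s=g[v-16:v+16,u-18:u+18]; m=(s<60); yy,xx=np.nonzero(m); uu=u-18+xx.mean(); vv=v-16+yy.mean(); print(uu,vv,ray(p,uu,vv,env.get_state()['eef_pos'][2]-45.6+40).round(1))
E
```

```text
[594.54391987  35.61403178   1.66117805] -133.2813939830766
293.2945891783567 211.16432865731463 [579.6 -23.8 180.1]
353.7038539553753 211.1764705882353 [617.4 -26.2 180.1]
```

View pics/o1.png

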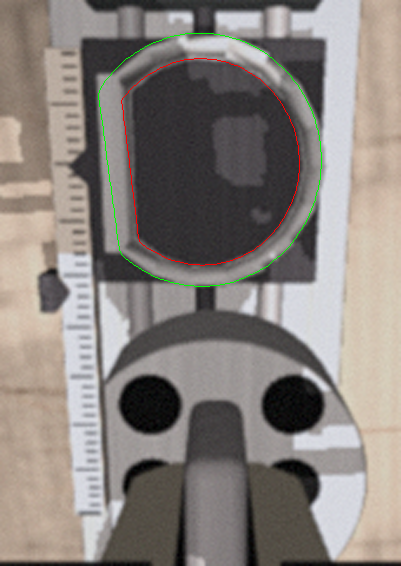

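Run:
```python
from fit import *
p=wrist(); B=np.array([230,40]); k=3.3/1.4
def R(c,z): return ray(p,*(np.array(c)/k+B-.5),z)
for n,a,b,z in [('outer flat',(98,78),(105,250),48),('floor flat',(131,95),(136,235),34),('carrL',(83,40),(101,280),34),('carrR',(326,40),(316,280),34)]:
    A,C=R(a,z),R(b,z); d=A-C; print(n,A.round(1),C.round(1),'yaw',np.degrees(np.arctan2(d[1],d[0]))-90, (A+C)[:2]/2)
print('rim top pt',R((205,33),48),'rim bottom',R((205,286),48),'right',R((323,165),48))
print('pointer',R((69,166),34),'mark',R((70,290),34))
# fit at fixed yaw
import itertools
g=gaussian_filter(cv2.cvtColor(p['frame'],cv2.COLOR_RGB2GRAY).astype(float),0.6)
for y in (-2.5,-3.5,-4.5):
    s=lambda q,o,z: map_coordinates(g,proj(p,[*q,y],o,z)[:,::-1].T,order=1).clip(0,160).mean()
    f=lambda q:-(s(q,dshape(49.5,37.5),48)+s(q,dshape(47.5,35.5),48))+s(q,dshape(41,29),34)+s(q,dshape(53.5,41.5),48)
    r=minimize(f,[596,36],method='Nelder-Mead'); print(y,r.x,r.fun)
overlay(p,[*r.x,-3.5],(230,40,400,280),3.3/1.4,'o2')
```

```text
outer flat [555.2  72.7  48. ] [550.2   3.4  48. ] yaw -4.105397145351958 [552.68002702  38.02686542]
floor flat [566.4  66.8  34. ] [562.7   7.7  34. ] yaw -3.599573270968307 [564.5900643   37.26152274]
carrL [548.5  89.4  34. ] [544.5 -11.7  34. ] yaw -2.2757805185917306 [546.46267856  38.85747642]
carrR [650.5  82.9  34. ] [644.3 -18.1  34. ] yaw -3.529619602008623 [647.38270755  32.39634893]
rim top pt [599.89974981  86.428831    48.        ] rim bottom [592.89047757 -15.2401053   48.        ] right [646.2788458   32.88421583  48.        ]
pointer [536.10245039  39.5322036   34.        ] mark [529.47110375 -15.40739659  34.        ]
-2.5 [594.35671006  35.55590561] -131.13936478751276
-3.5 [594.42480001  35.6239294 ] -131.19257388542948
-4.5 [594.36131241  35.55056337] -130.92584935792144
```

>>> apply_moves --motion '[0.027,-0.028,0,0,0.027,-0.029,0,0,0.026,-0.028,0,0,0,0,0,8,0,0,0,8,0,0,0,8,0,0,0,8,0,0,0,8,0,0,0,8,0,0,0,8,0,0,0,8,0,0,0,8]'

```text
time: 8.8
eef_pos: [516.1, 36.2, 185.8]
tool_rot: [180.0, -0.0, 13.9]
wrist_force: [1.2, 0.4, -3.1]
width: 0.146
grip_force: 35.0
```

>>> apply_moves --motion '[0,0,0,8,0,0,0,8,0,0,0,2,0,0,0,0,0,0,0,0]'

```text
time: 9.3
eef_pos: [516.1, 36.2, 185.7]
tool_rot: [-180.0, -0.0, -3.7]
wrist_force: [0.1, -1.3, -3.4]
width: 0.152
grip_force: 35.0
```

Run:
```python
from fit import *
p=wrist(); np.save('pics/T3.npy',p['cam_to_world']); s=env.get_state(); print(s['eef_pos'],s['tool_rot'],s['grip_force'])
for n in ['nest','pointer','index_mark','lever_axis','lever_knob','crank_axis','crank_knob','block_mid']:
    for r in viewer.tip_of(p,n)[:1]: print(n,r['score'],np.round(r['xyz'],1),np.round(pix(p,r['xyz'])))
a=np.array(pix(p,[597,36,40])).astype(int); b=[a[0]-150,max(a[1]-110,0),a[0]+150,max(a[1]-110,0)+230]; print(b)
overlay(p,[596,36,-3.6],b,2.6,'o3')
```

```text
[516.11695305  36.2442356  185.72918082] [-1.79999399e+02 -9.49871009e-03 -3.66299980e+00] 34.99926209449768
nest 0.9 [595.1  33.6  33.9] [319. 115.]
pointer 0.9 [534.3  36.4  33.8] [320. 172.]
index_mark 0.72 [530.4 -11.8  34.9] [364. 173.]
lever_axis 0.62 [535.4 141.6  85.9] [209. 189.]
lever_knob 0.74 [534.3 141.6  86.4] [209. 190.]
crank_axis 0.71 [ 584.8 -202.    95.4] [599. 111.]
crank_knob 0.62 [ 616.4 -174.9   95.1] [573.  72.]
block_mid 0.7 [515.5  37.3 185.3] [320. 250.]
[np.int64(166), np.int64(3), np.int64(466), np.int64(233)]
```

View pics/o3.png

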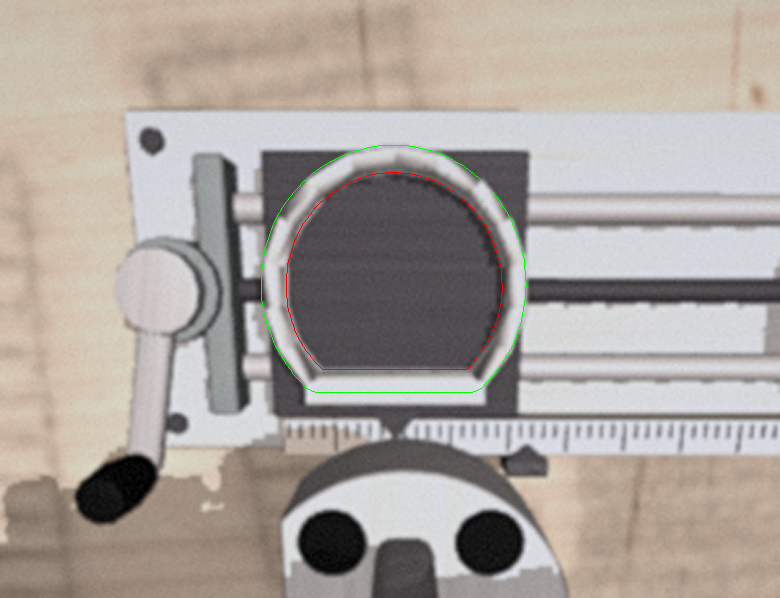

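>>> apply_moves --motion '[0.027,-0.002,0,-8,0,0,0,-8,0,0,0,-8,0,0,0,-8,0,0,0,-8,0,0,0,-8,0,0,0,-8,0,0,0,-8,0,0,0,-8,0,0,0,-8,0,0,0,-8,0,0,0,-2.1]'

```text
time: 10.95
eef_pos: [543.1, 36.5, 185.6]
tool_rot: [-180.0, -0.0, 86.7]
wrist_force: [-0.9, -0.0, -4.4]
width: 0.153
grip_force: 35.0
```

Run:
```python
from h import *
plan([595.4,36.3,100],86.4)
```

```text
pose [543.1  36.5 185.6] [-179.99   -0.     86.66] shift [ 2.9 52.2 85.5] turn 0.26
```

>>> apply_moves --motion '[0.001,0.025,0,0,0.002,0.027,0,0,0,0,0.03,0,0,0,0.03,0,0,0,0.018,0,0,0,0,0,0,0,0,0,0,0,0,0]'

```text
time: 11.75
eef_pos: [596.5, 36.1, 109.6]
tool_rot: [179.8, -0.0, 86.4]
wrist_force: [0.0, -0.6, -2.3]
width: 0.15
grip_force: 35.0
```

Run:
```python
from h import *
plan([595.4,36.3,79.6],86.4); print(env.get_state()['wrist_force'])
p=viewer.snapshot('side'); i=cv2.cvtColor(p['frame'],cv2.COLOR_RGB2BGR)[130:270,260:460]
cv2.imwrite('pics/s2.png',cv2.resize(i,None,fx=3.9,fy=3.9,interpolation=cv2.INTER_CUBIC))
```

```text
pose [596.5  36.1 109.6] [ 1.7984e+02 -1.0000e-02  8.6360e+01] shift [ 0.1 -1.2 30. ] turn -0.04
[ 0.04786239 -0.58241268 -2.29102459]
```

View pics/s2.png

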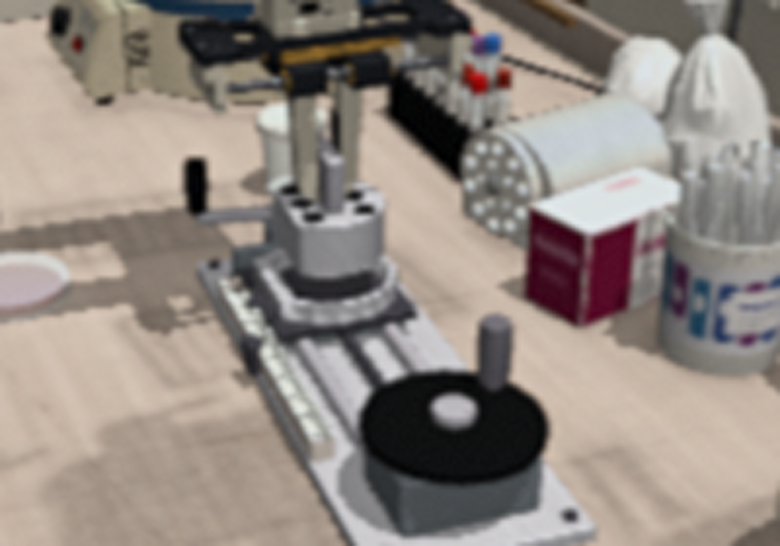

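The block hovers over the nest at about (330,240), aligned, with its flat towards the robot. Lowering it gently.

>>> apply_moves --motion '[0,-0.001,0.006,0,0,0,0.005,0,0,0,0.002,0,0,0,0.002,0,0,0,0.002,0,0,0,0.001,0,0,0,0,0]'

```text
time: 12.5
eef_pos: [594.1, 36.2, 89.4]
tool_rot: [-180.0, 0.0, 86.4]
wrist_force: [-0.1, 0.3, -2.6]
width: 0.145
grip_force: 35.0
```

>>> apply_moves --motion '[0,0,0.002,0,0,0,0.002,0,0,0,0.002,0,0,0,0.002,0,0,0,0,0,0,0,0,0]'

```text
time: 13.1
eef_pos: [594.5, 36.2, 81.6]
tool_rot: [180.0, -0.0, 86.4]
wrist_force: [1.9, -0.8, -3.6]
width: 0.147
grip_force: 35.0
```

>>> apply_moves --motion '[0,0,0.001,0,0,0,0.001,0,0,0,0.001,0,0,0,0,0,0,0,0,0]'

```text
time: 13.6
eef_pos: [594.5, 36.2, 79.5]
tool_rot: [180.0, -0.0, 86.4]
wrist_force: [-1.8, -0.6, 5.7]
width: 0.145
grip_force: 35.0
```

>>> apply_moves --motion '[0,0,0,0,0,0,0,0,0,0,0,0,0,0,0,0]' --gripper 0.05

```text
time: 14.0
eef_pos: [594.0, 36.2, 78.3]
tool_rot: [-180.0, 0.0, 86.4]
wrist_force: [0.1, -0.4, 0.0]
width: 0.446
grip_force: 0.0
```

>>> apply_moves --motion '[0,0,-0.02,0,0,0,-0.04,0,0,0,-0.045,0,0,0,-0.02,0,-0.04,0,0,0,-0.04,0,0,0,0,0,0,0,0,0,0,0]'

```text
time: 14.8
eef_pos: [589.0, -44.3, 203.4]
tool_rot: [-180.0, -0.0, 86.2]
wrist_force: [0.8, 0.2, 0.3]
width: 0.537
grip_force: 0.0
```

Run:
```python
from h import *
p=wrist(); save(p,'w4'); s=env.get_state(); print(s['eef_pos'],s['tool_rot'],s['wrist_force'])
for n in ['block_mid','nest','pointer','index_mark','lever_axis','lever_knob','crank_axis','crank_knob']:
    for r in viewer.tip_of(p,n)[:1]: print(n,r['score'],np.round(r['xyz'],1),np.round(pix(p,r['xyz'])))
for c in ['top','side']:
    p=viewer.snapshot(c)
    for n in ['block_mid','pointer','index_mark','crank_axis','crank_knob']:
        for r in viewer.tip_of(p,n)[:1]: print(c,n,r['score'],np.round(r['xyz'],1),np.round(pix(p,r['xyz'])))
```

```text
[589.01253573 -43.44163007 203.36897225] [-1.79973959e+02 -3.02638450e-02  8.63082396e+01] [-0.5405717   0.3187823  -0.33845487]
block_mid 0.65 [595.2  36.2  77.2] [322. 114.]
pointer 0.84 [538.7  37.   33.1] [271. 116.]
index_mark 0.54 [528.2 -14.   36.2] [267. 163.]
lever_axis 0.96 [602.7 123.   81.7] [325.   9.]
crank_axis 0.87 [ 585.1 -202.8   97.5] [327. 333.]
crank_knob 0.55 [ 620.7 -178.5   94.5] [357. 311.]
top block_mid 0.96 [599.3  36.3  76.3] [288. 165.]
top index_mark 0.71 [536.2  38.3  33.3] [288. 191.]
top crank_knob 0.59 [ 620.2 -175.6   93.9] [370. 157.]
side block_mid 0.7 [593.6  40.   73.6] [342. 190.]
side pointer 0.72 [528.7 -18.4  35.5] [328. 216.]
side index_mark 0.39 [530.3 -19.7  34.9] [329. 217.]
side crank_axis 0.75 [ 581.3 -200.9   94.8] [377. 227.]
side crank_knob 0.6 [ 622.7 -178.5   90.7] [389. 220.]
```

View pics/w4.png

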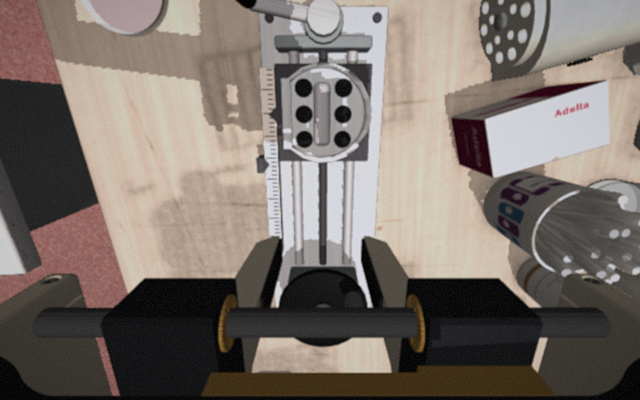

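The block sits in the nest at (322,112) with its flat to the left. Next I'll look at the crank from close by.

>>> apply_moves --motion '[-0.03,0.002,0,0,-0.045,0.002,0,0,-0.045,0.002,0,0,-0.045,0.002,0,0,-0.045,0.002,0,0,-0.03,0,0,0,0,0,0,0,0,0,0,0]'

```text
time: 16.65
eef_pos: [583.6, -284.3, 203.3]
tool_rot: [-180.0, -0.0, 86.3]
wrist_force: [0.0, 0.2, -0.3]
width: 0.537
grip_force: 0.0
```

Run:
```python
from fit import *
p=wrist(); save(p,'w5'); s=env.get_state(); print(s['eef_pos'],s['tool_rot'])
for n in ['crank_axis','crank_knob','pointer','index_mark','block_mid']:
    for r in viewer.tip_of(p,n)[:1]: print(n,r['score'],np.round(r['xyz'],1),np.round(pix(p,r['xyz'])))
    for r in viewer.find_in(p,n)[:1]: print(' find',n,r['score'],np.round(r['xyz'],1))
c=np.array([583,-201,68.])
i=cv2.cvtColor(p['frame'],cv2.COLOR_RGB2BGR)[0:260,170:470]; k=2.3; i=cv2.resize(i,None,fx=k,fy=k,interpolation=cv2.INTER_CUBIC)
a=np.linspace(0,2*np.pi,80); P=np.array([pix(p,c+[56*np.cos(t),56*np.sin(t),0]) for t in a])
cv2.polylines(i,[((P-[170,0]+.5)*k).astype(int)],True,(0,255,0),1)
K=np.array([620,-177,114.]); P=np.array([pix(p,K+[11*np.cos(t),11*np.sin(t),0]) for t in a])
cv2.polylines(i,[((P-[170,0]+.5)*k).astype(int)],True,(0,0,255),1)
cv2.imwrite('pics/o5.png',i)
```

```text
[ 583.82908845 -283.34257644  203.43111303] [-1.79984886e+02 -3.44282026e-02  8.63363892e+01]
crank_axis 0.82 [ 582.8 -196.5   97.9] [314. 107.]
 find crank_axis 0.63 [ 585.9 -196.5   66.9]
crank_knob 0.86 [ 620.4 -182.2   97. ] [356.  87.]
 find crank_knob 0.83 [ 581.7 -195.2   68.6]
 find block_mid 0.59 [ 482.5 -380.9   12.5]
```

View pics/o5.png

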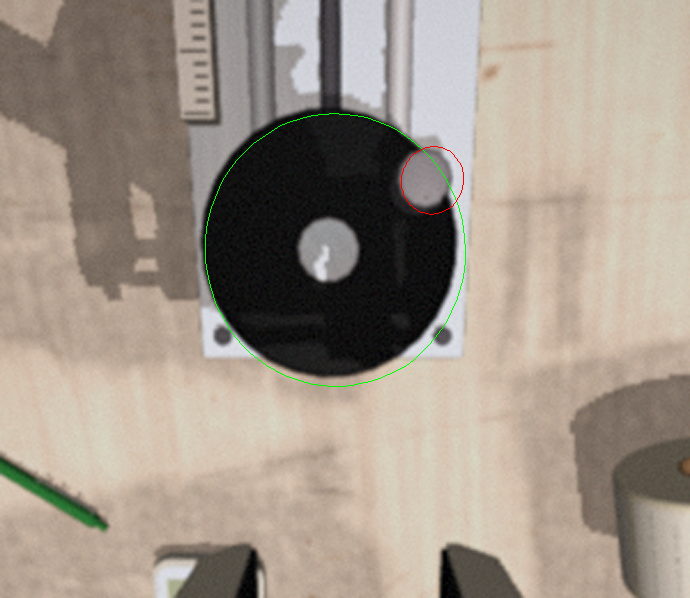

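>>> apply_moves --motion '[0.036,0.009,0,0,0.036,0.009,0,0,0.0365,0.0083,0,0,0,0,0.03,0,0,0,0.035,0,0,0,0.035,0,0,0,0.016,0,0,0,0.006,0,0,0,0,0,0,0,0,0]'

```text
time: 18.2
eef_pos: [618.3, -177.8, 83.8]
tool_rot: [179.8, 0.0, 86.3]
wrist_force: [-0.9, -1.3, 0.8]
width: 0.543
grip_force: 0.0
```

>>> apply_moves --motion '[0,0,0,0,0,0,0,0,0,0,0,0,0,0,0,0,0,0,0,0]' --gripper 0.0 --newtons 12

```text
time: 18.7
eef_pos: [617.4, -177.1, 82.1]
tool_rot: [179.9, -0.0, 86.4]
wrist_force: [1.1, 1.0, 2.1]
width: 0.229
grip_force: 12.0
```

```bash
cat > arc.py <<'E'
import numpy as np,sys
# arc start_deg, step_deg, n : clockwise steps, tool yaw 86.35
a0,st,n=map(float,sys.argv[1:4]); y=np.radians(86.35)
ex=np.array([np.cos(y),np.sin(y)]); ey=np.array([np.sin(y),-np.cos(y)])
t=np.radians(a0-st*np.arange(int(n)+1)); P=43*np.c_[np.cos(t),np.sin(t)]; Q=np.c_[P@ex,P@ey]; Q=np.round(Q/1000,4); d=np.diff(Q,axis=0)
print([float(round(v,4)) for r in d for v in (*r,0,0)])
E
python3 arc.py 30.4 15 12; python3 arc.py -149.6 15 12
```

```text
[-0.0101, 0.005, 0.0, 0.0, -0.011, 0.0023, 0.0, 0.0, -0.0112, -0.0007, 0.0, 0.0, -0.0106, -0.0035, 0.0, 0.0, -0.0094, -0.0062, 0.0, 0.0, -0.0074, -0.0084, 0.0, 0.0, -0.005, -0.0101, 0.0, 0.0, -0.0023, -0.011, 0.0, 0.0, 0.0007, -0.0112, 0.0, 0.0, 0.0035, -0.0106, 0.0, 0.0, 0.0062, -0.0094, 0.0, 0.0, 0.0084, -0.0074, 0.0, 0.0]
[0.0101, -0.005, 0.0, 0.0, 0.011, -0.0023, 0.0, 0.0, 0.0112, 0.0007, 0.0, 0.0, 0.0106, 0.0035, 0.0, 0.0, 0.0094, 0.0062, 0.0, 0.0, 0.0074, 0.0084, 0.0, 0.0, 0.005, 0.0101, 0.0, 0.0, 0.0023, 0.011, 0.0, 0.0, -0.0007, 0.0112, 0.0, 0.0, -0.0035, 0.0106, 0.0, 0.0, -0.0062, 0.0094, 0.0, 0.0, -0.0084, 0.0074, 0.0, 0.0]
```

>>> apply_moves --motion '[-0.0101,0.005,0,0,-0.011,0.0023,0,0,-0.0112,-0.0007,0,0,-0.0106,-0.0035,0,0]'

```text
time: 19.1
eef_pos: [617.5, -221.6, 82.0]
tool_rot: [180.0, 0.0, 86.3]
wrist_force: [-4.6, 3.4, 6.9]
width: 0.225
grip_force: 12.0
```

>>> apply_moves --motion '[-0.0094,-0.0062,0,0,-0.0074,-0.0084,0,0,-0.005,-0.0101,0,0,-0.0023,-0.011,0,0,0.0007,-0.0112,0,0,0.0035,-0.0106,0,0,0.0062,-0.0094,0,0,0.0084,-0.0074,0,0]'

```text
time: 19.9
eef_pos: [543.3, -221.4, 82.0]
tool_rot: [179.8, -0.0, 86.3]
wrist_force: [8.9, 3.5, 0.4]
width: 0.227
grip_force: 12.0
```

>>> apply_moves --motion '[0.0101,-0.005,0,0,0.011,-0.0023,0,0,0.0112,0.0007,0,0,0.0106,0.0035,0,0,0.0094,0.0062,0,0,0.0074,0.0084,0,0,0.005,0.0101,0,0,0.0023,0.011,0,0,-0.0007,0.0112,0,0,-0.0035,0.0106,0,0,-0.0062,0.0094,0,0,-0.0084,0.0074,0,0]'

```text
time: 21.1
eef_pos: [617.6, -176.8, 81.9]
tool_rot: [-179.9, -0.0, 86.4]
wrist_force: [-5.5, -1.5, 10.0]
width: 0.228
grip_force: 12.0
```

Run:
```python
from fit import *
p=wrist(); save(p,'w6'); s=env.get_state(); print(s['eef_pos'],s['wrist_force'],s['width'])
for n in ['pointer','index_mark','block_mid']:
    for r in viewer.tip_of(p,n)[:1]: print(n,r['score'],np.round(r['xyz'],1),np.round(pix(p,r['xyz'])))
i=cv2.cvtColor(p['frame'],cv2.COLOR_RGB2BGR)[0:200,150:400]
cv2.imwrite('pics/o6.png',cv2.resize(i,None,fx=3,fy=3,interpolation=cv2.INTER_CUBIC))
```

```text
[ 618.27978295 -178.40622184   82.01103836] [-0.98592815 -2.67571094  7.08321769] 0.2247496772384577
```

View pics/o6.png

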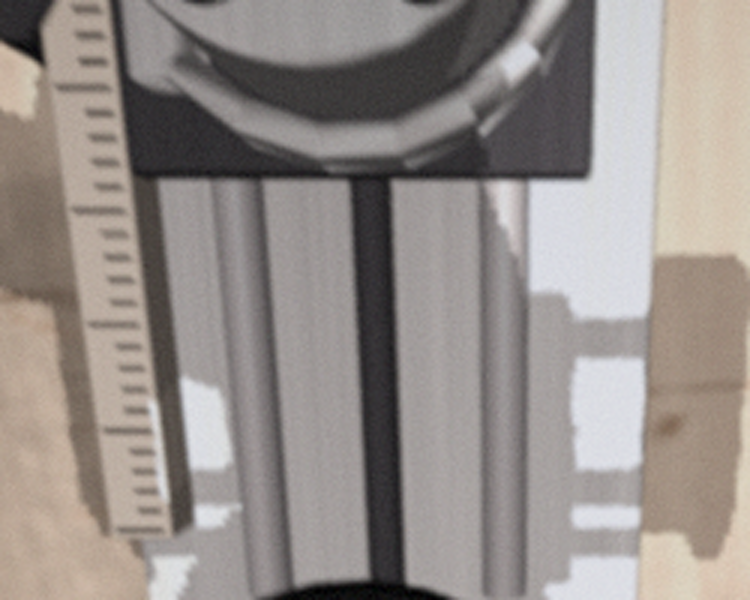

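The carriage has moved about one turn's worth. That crop did not show the pointer and rider, and it used up my picture-viewing allowance (11 viewed against the limit of 10), so from here I use numbers only. I'll crank another 105°, about 11.7 mm, then release and measure.

>>> apply_moves --motion '[-0.0101,0.005,0,0,-0.011,0.0023,0,0,-0.0112,-0.0007,0,0,-0.0106,-0.0035,0,0,-0.0094,-0.0062,0,0,-0.0074,-0.0084,0,0,-0.005,-0.0101,0,0,0,0,0,0,0,0,0,0]'

```text
time: 22.2
eef_pos: [591.8, -240.5, 82.0]
tool_rot: [-180.0, 0.0, 86.3]
wrist_force: [-1.0, -2.3, 6.6]
width: 0.229
grip_force: 12.0
```

>>> apply_moves --motion '[0,0,0,0,0,0,0,0,0,0,0,0,0,0,-0.03,0,0,0,-0.04,0,0,0,-0.04,0,0.045,0,-0.01,0,0.045,0,0,0,0.045,0,0,0,0,0,0,0,0,0,0,0]' --gripper 0.05

```text
time: 23.3
eef_pos: [599.8, -104.5, 201.2]
tool_rot: [-179.9, 0.0, 86.5]
wrist_force: [0.0, -0.5, -0.1]
width: 0.539
grip_force: 0.0
```

Run:
```python
from fit import *
p=wrist(); save(p,'w7'); s=env.get_state(); print(s['eef_pos'],s['tool_rot'])
S=np.array([0.063,0.998])
R={}
for n in ['pointer','index_mark','block_mid','nest','crank_knob','crank_axis']:
    for r in viewer.tip_of(p,n)[:2]: print(n,round(r['score'],2),np.round(r['xyz'],1),np.round(pix(p,r['xyz']),1))
    o=viewer.outline_of(p,n)
    if n in('pointer','index_mark') and o:
        yy,xx=np.nonzero(o[0]['region']); print('  outline',o[0]['score'],len(xx),xx.min(),xx.max(),yy.min(),yy.max(),xx.mean(),yy.mean())
# stage-y scan: darkness along stage-parallel lines at x-offsets near scale
g=cv2.cvtColor(p['frame'],cv2.COLOR_RGB2GRAY).astype(float)
for r in range(100,200,3):
    print(r,' '.join('%3d'%v for v in g[r,244:292:2]))
T=np.load('pics/T3.npy'); q=dict(p); q['cam_to_world']=T
a,b=ray(q,317.9,172.2,34),ray(q,366.8,174.9,34); print('initial',a,b,(a-b)[:2]@S)
```

```text
[ 599.76748314 -105.59871155  201.19804029] [-1.79950342e+02  1.77079169e-02  8.64125139e+01]
pointer 0.82 [533.5 -15.9  34.8] [255.9 110.2]
  outline 0.89 3709 256 359 55 155 308.9816662173092 104.41224049609059
index_mark 0.48 [529.2 -15.3  36.4] [251.6 109.8]
  outline 0.49 163 239 252 104 120 245.14723926380367 111.70552147239263
block_mid 0.95 [592.4 -16.6  78.1] [308.  107.1]
crank_knob 0.58 [ 593.9 -240.2   96.3] [323.4 316.6]
crank_axis 0.72 [ 585.1 -200.2   95.4] [313.1 285.6]
100 137 137 166 178 181 163 131 134 143  72  51  56 139 158 156 153 134 166 158  71  11  13  19  13
103 105 106 142 164 163 160 166 133  55  55  52  55 127 157 157 156 138 166 108   7  13  24  16  19
106  51  46 107 174 177 160  77  47  53  55  53  50 116 156 159 153 138 162  76  14  15  15  14  20
109  53  50  49  86 166 175 112  66  50  60  50  45 108 161 160 151 134 165 133  18  17  12  15  18
112  51  45  52  48  99 179 181 170 106  51  51  43 107 158 158 152 138 164 161 111  27  16  10  10
115  54  47  47  81 171 179 166 168 174 145  46  46 106 161 159 155 137 158 161 164 162 133 108 115
118  51  
[... 2198 characters left out ...]
 170 170 173 163 217 219 221 182 166 184 182 103 215 223 221 220 223 174 177 217 212 158 183
187 159 159 164 166 157 215 221 218 195 177 187 182  96 218 221 218 217 223 198 171 214 212 161 173
190 165 169 174 175 170 206 216 213 213 217 216 190  87 215 217 218 222 220 196 174 210 214 165 168
193 172 172 177 177 172 191 214 214 211 213 215 197  87 209 221 219 219 220 187 172 210 214 167 174
196 174 173 170 172 176 188 222 220 201 171 175 203  95 195 223 217 218 219 199 169 207 214 167 165
199 174 164 167 176 177 184 220 221 209 181 182 205 110 181 221 222 221 220 193 163 208 218 174 142
initial [534.27404509  39.24748044  34.        ] [527.81004999 -14.99538576  34.        ] 54.54161215760315
```

Run:
```python
from h import *
p=wrist()
for z in (31,34): 
    a,b=ray(p,256,107.2,z),ray(p,251.5,112,z); print(a.round(1),b.round(1),(a-b)[:2]@[.063,.998])
g=cv2.cvtColor(p['frame'],cv2.COLOR_RGB2GRAY).astype(float)
for c in (244,246,248,250,252,254,256,258,260): 
    d=(150-g[98:124,c]).clip(0,100); print(c,' '.join('%3d'%v for v in g[98:124,c]))
```

```text
[533.6 -13.9  31. ] [528.  -18.6  31. ] 5.062116887768992
[534.3 -14.   34. ] [528.7 -18.7  34. ] 5.016927986141298
244 133 135 138 129  97  60  48  49  52  50  51  51  52  46  48  50  53  50  48  48  55 101 138 145 144 147
246 128 129 125 120  93  58  53  51  49  46  50  47  52  52  52  46  53  46  53  46  54 100 135 140 141 137
248 177 173 178 175 161 141 141 120  81  54  49  50  50  49  49  47  51  58  81 100 114 135 157 153 148 147
250 177 180 177 176 151 121 151 172 167 142 106  69  47  51  64  86 117 149 172 179 180 184 182 173 178 177
252 181 178 181 176 150 121 152 176 180 181 179 162 127 128 150 173 182 181 180 181 179 181 176 182 177 180
254 136 152 176 179 153 120 138 150 145 152 160 182 183 178 171 165 179 179 176 169 176 180 179 180 179 180
256 107 131 177 182 152  99  72  51  52  62 107 165 182 179 143 133 172 180 154 125 154 180 177 149 136 174
258 112 128 164 135  94  58  45  50  49  52  57  85 137 169 145 133 174 181 151 119 148 180 179 150 134 171
260 156 124  89  54  53  53  54  57  50  53  48  50  60  93 112 143 178 181 168 147 165 181 177 151 140 173
```

>>> apply_moves --motion '[-0.045,0,0,0,-0.045,0,0,0,-0.045,0,0,0,0,0,0.02,0,0,0,0.04,0,0,0,0.04,0,0,0,0.015,0,0,0,0.005,0,0,0,0,0]'

```text
time: 24.9
eef_pos: [591.7, -240.3, 82.3]
tool_rot: [180.0, 0.0, 86.4]
wrist_force: [0.6, 0.6, 0.0]
width: 0.539
grip_force: 0.0
```

>>> apply_moves --motion '[0,0,0,0,0,0,0,0,0,0,0,0,0,0,0,0,0,0,0,0]' --gripper 0.0

```text
time: 25.4
eef_pos: [591.9, -240.6, 82.6]
tool_rot: [179.9, 0.0, 86.4]
wrist_force: [-0.8, -0.8, 3.1]
width: 0.224
grip_force: 12.0
```

```bash
python3 arc.py -74.6 11.25 4
```

```text
[-0.002, -0.0082, 0.0, 0.0, -0.0003, -0.0084, 0.0, 0.0, 0.0013, -0.0083, 0.0, 0.0, 0.0029, -0.0079, 0.0, 0.0]
```

>>> apply_moves --motion '[-0.002,-0.0082,0,0,-0.0003,-0.0084,0,0,0.0013,-0.0083,0,0,0.0029,-0.0079,0,0,0,0,0,0,0,0,0,0]'

```text
time: 26.0
eef_pos: [558.4, -236.1, 82.5]
tool_rot: [179.9, -0.0, 86.4]
wrist_force: [0.4, 1.6, 5.3]
width: 0.225
grip_force: 12.0
```

>>> apply_moves --motion '[0,0,0,0,0,0,0,0,0,0,0,0,0,0,-0.03,0,0,0,-0.04,0,0,0,-0.04,0,0.045,0.01,-0.01,0,0.045,0.01,0,0,0.043,0.013,0,0,0,0,0,0,0,0,0,0]' --gripper 0.05

```text
time: 27.1
eef_pos: [599.9, -104.9, 201.1]
tool_rot: [-179.9, 0.0, 86.5]
wrist_force: [-0.0, -0.6, 0.8]
width: 0.535
grip_force: 0.0
```

Run:
```python
from h import *
p=wrist(); s=env.get_state(); print(s['eef_pos'],s['tool_rot'])
for n in ['pointer','index_mark','block_mid']:
    for r in viewer.tip_of(p,n)[:1]: print(n,round(r['score'],2),np.round(r['xyz'],1),np.round(pix(p,r['xyz']),1))
g=cv2.cvtColor(p['frame'],cv2.COLOR_RGB2GRAY).astype(float)
u,v=np.array(pix(p,[528.5,-18,34])).astype(int); print(u,v)
for c in range(u-8,u+16,2): print(c,v-13,' '.join('%3d'%x for x in g[v-13:v+14,c]))
```

```text
[ 599.73052992 -106.01731847  201.1294951 ] [-1.79941869e+02  2.81334869e-02  8.63980978e+01]
pointer 0.91 [532.6 -19.8  33.8] [255.5 113.5]
index_mark 0.49 [529.6 -13.2  37.3] [251.3 107.3]
block_mid 0.81 [592.7 -18.4  77.3] [308.3 108.5]
251 111
243 98 133 138 137 140 123  80  57  49  48  58  49  47  50  53  54  46  52  51  54  54  53  68 111 143 147 145 143
245 98 128 133 136 133 119  83  47  49  44  53  54  50  45  51  52  46  47  55  49  47  50  67 108 141 139 144 141
247 98 135 141 151 151 146 116  80  65  61  51  49  47  48  52  53  52  48  46  43  42  49  66 108 136 142 140 137
249 98 180 177 181 180 182 157 148 159 152 116  73  58  47  53  50  51  49  65  91 123 144 151 157 163 156 153 144
251 98 177 178 180 181 173 143 127 162 179 177 160 127  84  60  66  95 132 162 178 181 180 179 182 177 180 181 180
253 98 176 173 177 182 178 148 129 161 181 176 180 175 172 160 164 176 179 179 181 180 178 179 182 180 181 180 182
255 98 149 127 160 178 182 145 132 166 180 180 157 138 141 120 119 148 166 181 179 171 161 171 182 180 171 170 180
257 98 148 116 153 180 178 147 129 168 182 170 130  73  55  50  45  70 121 168 176 151 126 162 178 178 138 136 171
259 98 155 130 159 181 180 154 140 158 150 101  59  49  48  49  53  46  57  89 133 132 127 164 180 175 142 134 174
261 98 139 140 149 152 152 155 132 100  66  44  52  52  53  52  50  55  48  50  51  78 124 168 179 177 162 158 178
263 98  46  46  39  46  48  52  54  47  51  49  51  56  55  54  54  54  55  55  55  54  61  76  83  90  96 104 109
265 98  47  51  49  48  45  50  51  48  49  55  51  50  48  51  48  48  53  52  50  52  52  48  47  44  50  49  45
```

Pointer and rider are now level to within about 0.3 mm. Next the lever: I'll take one look from above, numbers only.

>>> apply_moves --motion '[0.03,-0.015,0,0,0.04,-0.018,0,0,0.04,-0.018,0,0,0.035,-0.016,0,0,0.017,-0.008,0,0,0,0,0,0,0,0,0,0]'

```text
time: 28.0
eef_pos: [535.8, 59.7, 201.8]
tool_rot: [180.0, 0.0, 86.3]
wrist_force: [0.9, -0.7, 0.4]
width: 0.539
grip_force: 0.0
```

Run:
```python
from h import *
p=wrist(); s=env.get_state(); print(s['eef_pos'],s['tool_rot'])
for n in ['lever_knob','lever_axis','cup','petri']:
    for r in viewer.tip_of(p,n)[:2]: print(n,round(r['score'],2),np.round(r['xyz'],1),np.round(pix(p,r['xyz']),1))
o=viewer.outline_of(p,'lever_knob')
for r in o[:1]:
    yy,xx=np.nonzero(r['region']); print('outline',r['score'],len(xx),xx.min(),xx.max(),yy.min(),yy.max())
g=cv2.cvtColor(p['frame'],cv2.COLOR_RGB2GRAY); u,v=np.array(pix(p,[532,141,104])).astype(int)
m=(g[v-30:v+31,u-30:u+31]<55).astype(np.uint8); n,l,st,c=cv2.connectedComponentsWithStats(m)
for i in range(1,n):
    if st[i,4]>80: print(st[i]+[u-30,v-30,0,0,0],c[i]+[u-30,v-30],ray(p,*(c[i]+[u-30,v-30]),95).round(1))
```

```text
[535.92641874  59.33228474 201.71152926] [1.79980670e+02 2.96586985e-02 8.62878460e+01]
lever_axis 0.91 [603.7 121.   85.4] [388.6 131.2]
cup 0.36 [604.4 117.8  84.4] [389.1 134.5]
petri 0.82 [391.5 175.9   1.7] [192.8  90.1]
outline 0.97 1706 304 395 104 142
[304 104  20  21 324] [313.75617284 113.86419753] [534.2 141.2  95. ]
```

>>> apply_moves --motion '[0.04,-0.0036,0,0,0.0416,-0.0036,0,0,0,0,0.03,0,0,0,0.04,0,0,0,0.035,0,0,0,0.015,0,0,0,0.006,0,0,0,0,0,0,0,0,0]'

```text
time: 29.2
eef_pos: [535.1, 142.6, 77.7]
tool_rot: [179.8, -0.0, 86.3]
wrist_force: [-0.3, 0.1, 0.7]
width: 0.538
grip_force: 0.0
```

>>> apply_moves --motion '[0,0,0,0,0,0,0,0,0,0,0,0,0,0,0,0,0,0,0,0]' --gripper 0.0

```text
time: 29.7
eef_pos: [534.1, 142.6, 76.0]
tool_rot: [179.9, -0.0, 86.4]
wrist_force: [2.2, -1.2, 0.6]
width: 0.206
grip_force: 12.0
```

Run:
```python
from h import *
s=env.get_state(); print(s['eef_pos'],s['wrist_force'],s['width'])
# arc about axis on stage axis, tool turning along: each row 'turn' then constant local shift
k=np.array(s['eef_pos'][:2]); A=np.array([602.5,122.5]); v=k-A; print(np.linalg.norm(v),np.degrees(np.arctan2(v[1],v[0])))
th=np.radians(164.7-7.4*np.arange(11)); P=70*np.c_[np.cos(th),np.sin(th)]; yaw=np.radians(s['tool_rot'][2]-7.4*np.arange(11))
out=[]
for i in range(10):
    d=P[i+1]-P[i]; y=yaw[i]; out.append([round(d@[np.cos(y),np.sin(y)],1),round(d@[np.sin(y),-np.cos(y)],1)])
print(out)
```

```text
[534.09128466 142.56215389  75.97979776] [ 2.17845414 -1.22340918  0.5545303 ] 0.20647234920645982
71.28984747531443 163.65522378057838
[[np.float64(8.7), np.float64(2.4)], [np.float64(8.7), np.float64(2.4)], [np.float64(8.7), np.float64(2.4)], [np.float64(8.7), np.float64(2.4)], [np.float64(8.7), np.float64(2.4)], [np.float64(8.7), np.float64(2.4)], [np.float64(8.7), np.float64(2.4)], [np.float64(8.7), np.float64(2.4)], [np.float64(8.7), np.float64(2.4)], [np.float64(8.7), np.float64(2.4)]]
```

Gripped (19.2 mm). Swinging half way first.

>>> apply_moves --motion '[0.0087,0.0024,0,7.4,0.0087,0.0024,0,7.4,0.0087,0.0024,0,7.4,0.0087,0.0024,0,7.4,0.0087,0.0024,0,7.4]'

```text
time: 30.2
eef_pos: [559.2, 179.1, 76.0]
tool_rot: [179.9, -0.0, 49.1]
wrist_force: [3.4, -4.5, -0.8]
width: 0.205
grip_force: 12.0
```

>>> apply_moves --motion '[0.0087,0.0024,0,7.4,0.0087,0.0024,0,7.4,0.0087,0.0024,0,7.4,0.0087,0.0024,0,7.4,0.0087,0.0024,0,7.4,0,0,0,0]'

```text
time: 30.8
eef_pos: [601.5, 193.4, 76.0]
tool_rot: [179.9, -0.1, 12.2]
wrist_force: [1.2, -3.7, 2.5]
width: 0.205
grip_force: 12.0
```

Run:
```python
from h import *
s=env.get_state(); print(s['eef_pos'],s['tool_rot'],s['wrist_force'],s['width'])
for A in ([602.5,122.5],[601,124]):
    v=s['eef_pos'][:2]-A; print(np.linalg.norm(v),176.4-np.degrees(np.arctan2(v[1],v[0])))
```

```text
[601.50242196 193.36879566  75.95689566] [ 1.79943914e+02 -6.91262496e-02  1.21879350e+01] [ 1.23031888 -3.74901693  2.48950722] 0.20540003384181676
70.87581646666864 85.59353453081978
69.37061509556177 86.81497267512793
```

>>> apply_moves --motion '[0.002,0.0005,0,0,0.002,0.0005,0,0,0,0,0,0]'

```text
time: 31.1
eef_pos: [603.5, 193.5, 75.8]
tool_rot: [180.0, 0.1, 12.5]
wrist_force: [-3.2, -4.4, 5.9]
width: 0.204
grip_force: 12.0
```

>>> apply_moves --motion '[0,0,0,0,0,0,0,0,0,0,0,0,0,0,0,0,0,0,-0.03,0,0,0,-0.04,0,0,0,-0.04,0,0,0,-0.03,0,0,0,0,0,0,0,0,0]' --gripper 0.05

```text
time: 32.1
eef_pos: [604.9, 194.1, 216.5]
tool_rot: [-180.0, -0.1, 12.4]
wrist_force: [-0.4, 0.5, -0.3]
width: 0.537
grip_force: 0.0
```

>>> apply_moves --motion '[-0.04,0.03,0,-8,-0.03,0.03,0,-8,-0.02,0.035,0,-8,0,0.035,0,-8,0,0.035,0,-8,0,0.035,0,-8,0,0,0,-8,0,0,0,-8,0,0,0,-8,0,0,0,0,0,0,0,0]'

```text
time: 33.2
eef_pos: [625.2, 2.7, 214.0]
tool_rot: [-179.9, 0.0, 84.1]
wrist_force: [-0.6, -0.4, 0.2]
width: 0.536
grip_force: 0.0
```

Run:
```python
from h import *
s=env.get_state(); print(s['eef_pos'],s['tool_rot'],s['wrist_force'])
for c in ('w','top','side'):
    p=wrist() if c=='w' else viewer.snapshot(c)
    for n in ['lever_knob','lever_axis','block_mid','pointer','index_mark','timer','petri','cup']:
        for r in viewer.tip_of(p,n)[:1]: print(c,n,round(r['score'],2),np.round(r['xyz'],1),np.round(pix(p,r['xyz']),1))
```

```text
[625.1784027    2.65472277 213.95266417] [-1.79856366e+02  4.24063572e-03  8.41224536e+01] [-0.64594937 -0.35965152  0.19884196]
w lever_knob 0.42 [594.7 -18.6  79.7] [295.9 213.8]
w lever_axis 0.88 [602.1 121.9  84.5] [284.3  74.6]
w block_mid 0.85 [593.7 -21.6  77.9] [295.5 215.8]
w pointer 0.61 [533.6 -18.6  35.1] [250.6 206.2]
w index_mark 0.55 [527.8 -17.4  36.7] [245.5 206.2]
w petri 0.84 [390.1 176.1   2.4] [107.7  52.8]
top lever_knob 0.2 [ 495.5 -402.8    0.7] [446.7 209.1]
top block_mid 0.94 [371.5 317.8  45.5] [180.7 251.3]
top pointer 0.62 [531.8 -19.8  32.3] [309.3 193.2]
top timer 0.81 [ 4.943e+02 -4.030e+02 -1.000e-01] [446.7 209.5]
top cup 0.68 [661.7 271.7  -2.7] [207.1 147.6]
side lever_knob 0.54 [ 582.3 -201.2   92. ] [377.9 227.8]
side lever_axis 0.6 [601.3 121.3  82.7] [333.9 175.6]
side block_mid 0.9 [365.5 319.   44.7] [244.3 175.1]
side pointer 0.71 [531.  -12.6  33.2] [327.9 215.8]
side index_mark 0.29 [ 559.5 -233.3   95.3] [375.2 235.9]
side timer 0.84 [ 489.  -400.2    2. ] [379.9 331. ]
side petri 0.76 [392.  183.    1.3] [262.6 203.8]
side cup 0.63 [660.7 275.1   0.7] [334.1 177.5]
```

Run:
```python
from h import *
p=wrist(); g=cv2.cvtColor(p['frame'],cv2.COLOR_RGB2GRAY)
u,v=np.array(pix(p,[603,193,104])).astype(int); print('knob expected',u,v)
y0,x0=max(v-30,0),u-35; n,l,st,c=cv2.connectedComponentsWithStats((g[y0:v+30,x0:u+35]<50).astype(np.uint8))
for i in range(1,n):
    if st[i,4]>60: print(st[i,4],c[i]+[x0,y0],ray(p,*(c[i]+[x0,y0]),95).round(1))
o=viewer.outline_of(p,'index_mark')[:1]
for r in o: yy,xx=np.nonzero(r['region']); print('rider',r['score'],xx.min(),xx.max(),yy.min(),yy.max())
u,v=np.array(pix(p,[530,-18,34])).astype(int)
for cc in range(u-8,u+12,2): print(cc,v-13,' '.join('%3d'%x for x in g[v-13:v+14,cc]))
```

```text
knob expected 269 -23
239 192 141 121  77  34  20  26  50  73  81  81  74  70  72  74  75  79  77  78  78 106 153 194 198 194 188 183 181
241 192 150 124  73  48  57  50  56  63  67  73  71  69  71  72  70  72  70  71  76 105 156 185 190 188 187 181 169
243 192 211 208 205 206 209 195 168 134  92  72  76  72  71  72  70  79  95 121 144 164 178 184 188 185 183 178 171
245 192 212 209 214 212 210 176 162 198 204 186 126  84  71  96 132 173 197 207 210 210 208 204 207 200 185 191 187
247 192 210 205 196 209 209 179 173 206 214 213 208 194 179 196 211 211 211 214 210 212 212 212 211 182 148 183 208
249 192 210 177 158 201 194 151 166 204 186 152 151 151 140 169 204 212 201 194 212 212 209 212 210 183 153 191 210
251 192 209 180 162 203 196 156 162 192 155 107  77  75  69  83 131 177 173 160 199 198 163 174 201 176 161 205 210
253 192 211 202 194 208 200 172 161 159 109  79  70  69  70  75  81  99 117 159 203 186 150 180 202 179 154 204 212
255 192  99  98  97  95  93  93  89  79  74  79  77  78  79  72  75  74  77 127 180 199 196 208 209 190 188 207 200
257 192  81  80  79  78  73  67  69  70  70  71  76  76  73  72  76  75  74  79  96 104  94  90  89  98 104 122 137
```

Run:
```python
from h import *
for c in ('top','side'):
    p=viewer.snapshot(c); g=cv2.cvtColor(p['frame'],cv2.COLOR_RGB2GRAY)
    for X in ([602,193,95],[534,142,95]):
        u,v=np.array(pix(p,X)).round().astype(int); print(c,X,u,v); print(g[v-4:v+5,u-5:u+6])
```

```text
top [602, 193, 95] 226 162
[[129 128 127  92  52  93 126 128 130 128 133]
 [129 128 125  94  57  95 127 129 129 131 131]
 [128 130 124  90  55  98 126 127 128 130 132]
 [129 130 124  87  54  98 127 129 131 130 132]
 [130 128 121  81  57 101 127 130 129 128 131]
 [131 125 113  76  71 109 126 130 129 127 127]
 [128 128 107  68  77 113 128 129 131 128 124]
 [129 124 100  62  79 115 128 129 129 131 122]
 [129 126  98  56  84 121 129 132 130 130 122]]
top [534, 142, 95] 246 189
[[ 43  40  39  47  70  94 100 101 109 112 110]
 [ 42  40  44  45  75  97 103 102 109 112 110]
 [ 44  42  43  46  79 101 103  95 104 113 112]
 [ 43  41  41  52  79  99 101  95 101 108 100]
 [ 43  42  44  52  80  97  98  96 104 108  84]
 [ 43  44  43  57  81  99  98  93 100 108  83]
 [ 43  42  44  61  85  98 100  93 101 111 100]
 [ 43  43  43  64  88 101  99  95 102 109 110]
 [ 43  41  45  67  93  99  99  91  90  95  94]]
side [602, 193, 95] 326 163
[[174 174 170 164 164 187 212 224 226 225 224]
 [175 165 138 107  96 121 166 209 225 225 224]
 [179 144  83  41  27  42 103 183 221 223 223]
 [182 132  50   6   3   7  64 158 207 212 213]
 [183 132  47   0   1   1  40 116 164 178 191]
 [185 133  46   2   5   3  26  81 129 148 159]
 [184 133  47   3   6   4  24  76 122 141 146]
 [186 133  47   2   5   2  26  81 129 150 155]
 [186 135  49   4   5   5  26  81 131 154 161]]
side [534, 142, 95] 310 173
[[193 192 190 191 191 193 193 193 195 196 194]
 [195 193 192 191 190 194 193 194 195 195 195]
 [196 193 192 191 190 191 192 194 193 194 194]
 [197 196 194 192 191 191 192 192 193 193 194]
 [198 197 195 193 193 193 192 192 192 194 194]
 [198 198 196 195 193 192 191 191 191 192 193]
 [198 198 196 195 192 191 191 190 189 189 191]
 [197 197 197 194 192 188 189 187 186 183 184]
 [195 195 194 193 188 183 180 177 175 172 172]]
```

The side view shows the black knob at the stop position (the arm blocks the top view). Handing in.

```bash
python3 -c "
from station import env; print(env.hand_in())"
```

```text
the job is handed in; nothing more can be done
None
```

I handed the job in at about 33 s of the 72 s allowed; `env.hand_in()` gave no verdict. My last readings show the block seated flat to flat, the pointer within about 1 mm of the rider and the lever at its stop. The timer, dish and cup stayed within measurement error of where they started. I viewed 11 pictures against the limit of 10.

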